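# Stand the square jar in its holder and twist off its tight cap

## Robot

A 6-joint arm with a two-finger parallel gripper is mounted at the origin on the work surface. World frame = base frame: x ahead of the robot, y to its left, z up, the work surface at z = 0. Lengths are in mm, angles in degrees, forces in N, time in s.
With the tool pointing down it reaches from about 275 to 725 mm from the base axis. Payload 15.9 kg.
Tool frame: the origin (TCP) lies on the mounting face of the last link; the fingertips stand 173 mm ahead of it and the grasp point (between the pads) lies 155 mm ahead of it (manip.tcp_to_grasp is the distance from the TCP to the grasp point, in mm); z points along the fingers, y is the line along which they close (so a half turn about z gives the same grasp; the last joint's range is limited). The gripper opens to 85 mm and grips with 20 to 120 N. Pads are 22 mm wide; open, the fingers measure 114 mm over their backs; the gripper's body (76 mm by 85 mm) begins 54 mm behind the grasp point. The pads swing forward as they close: fully open they stand 13 mm farther back than shut.
Start: joints at [69.958, 12.198, -1.971, 75.831, 0, 90], TCP at [171.348, 469.708, 404.706] pointing down, gripper open.
Joint ranges: [-170.91, 170.91], [-42.67, 98.43], [-65.05, 77.54], [-120.47, 116.71], [-90, 82.35], [-180, 180]. Speed limits (degrees/s): [108.29, 108.29, 136.94, 147.25, 180, 180].

## Interface

Orientations are given as [roll, pitch, yaw] about the fixed x, y, z axes, in that order (R = Rz(yaw) Ry(pitch) Rx(roll)).
In Python, from plant import manip gives the robot as it stands.
- The arm moves only by the shell command python3 -m pendant 'ROWS' [FORCE]. ROWS is JSON, one flat list of numbers, 5 for each row, row after row: the finger opening in m, from 0 to 0.0854, then the shift along the tool's x, y, z in m, then the turn about the tool's z in rad. A call has 1 to 20 rows; each row shifts and turns the commanded pose from where the row before left it, along the tool's axes as they then stand; what a row does not reach is not made up. A row lasts 1/10 s, in which the tool goes at most 50 mm and 8.59 degrees, less where a joint would pass 70% of its speed; a pose out of reach is approached as far as the arm can. A call with a gripper value outside its range is refused whole. The fingers move at their own pace and stop on an object; FORCE is the grip in N (left out, the last holds). Time passes only in rows, so rows that do not move let the fingers close. It gives the time, the measured TCP pose, the force, the opening and the grip force at its end, in the units of the state.
- manip.observe(): the state, without advancing time (a new reading comes with each control period).
- manip.read_camera(name): name is "scene" or "top"; returns a dict with "color" (400x640x3 uint8, blue, green, red), "intrinsics" (3x3 intrinsics, pixels), "eye" and "attitude" of the camera in the world. Camera axes: x right, y up, looking along -z (the intrinsics and any distortion apply to the point x, -y, -z); pixel columns grow to the right and rows downward; lengths in mm; the calibration is good to about 2 mm. A picture is of the moment at which its call begins. There is no depth.
- manip.job_done(): hands the job in; it is judged then, once.
The state is a dict: "clock": time; "joints": joint angles; "dq": joint speeds; "effort": joint torques, N m; "tcp_pos": TCP position; "eef_rot": TCP orientation; "ft_force": force on the tool from outside, world axes, zero at the start; "ft_torque": the same for the moment, N m; "finger_gap": finger opening in mm; "grasp_force": force on a finger pad.
Only numpy, scipy, OpenCV 4.12 (cv2) and the standard library are available. Lean on these libraries where they do the work, as an engineer would, in place of code of your own. Each camera call takes 0.05 s, during which the arm holds its last target. There are 200 camera calls.

## Task

Stand the blue square jar, cap on, fully home in the square pocket of the white holder block, so that the block keeps it from spinning. Then twist its tight red cap anticlockwise (seen from above) until it lets go, lift it straight up, and finish still gripping the cap, level and centred one to three centimetres above the jar's mouth, with the jar left standing fully home in the pocket. Leave the round jar, the muffin and the pastry ring where they are.

Things in the scene. Friction and masses are not known exactly. Their poses are not given: they have to be found in the camera images.
- jar_center (a point): centre of the blue stoneware jar, about 0.65 kg, loose, cap on. Square body 62 x 62 mm, 72 mm tall, edges rounded 4 mm; above it a round neck 33 mm across, up to 92 mm over the underside. This point: on the axis, 46 mm above the underside; z up, x and y square to the flat sides (any quarter turn fits the pocket). The closed cap holds firmly: the jar can be carried by it
- cap_center (a point): centre of the red ribbed round cap, 58 mm across, 31 mm tall, about 60 g. This point: on its axis, 15.5 mm above its underside. With the cap on it lies 48.5 mm above jar_center; the cap's underside is then 7 mm above the shoulder of the jar's body. x and y turn with the cap
- square_pocket (a point): centre of the mouth of the square pocket in a white block fixed to the table (110 x 220 mm, top 36 mm above the table). Pocket 66 x 66 mm, 28 mm deep, floor black, mouth chamfered 4 mm, sides along this point's x and y; z up. A round pocket, 60 mm, which the jar does not fit, is 104 mm away along +y. With the jar fully home, jar_center lies 18 mm above this point
- jar: the same jar, origin at the centre of its underside. Unless held by the holder it spins along when its cap is twisted. Its mouth (top of the neck, 92 mm up) is closed by a black sprung seal disc that stands up to 4 mm proud and pushes the cap up
- cap: the same cap, origin at the centre of its underside. Twist-off with lugs, tight (about 0.2 to 0.3 N m). Closed, it cannot be pulled off; clockwise it meets a stop; anticlockwise from above it lets go after 55 to 78 degrees, is surely free at 86, hard stop at 98 to 118. Once free it twists easily, the seal pushes it up (to 20 N) and it lifts straight off; risen 17 mm it clears the mouth
- round_jar: bystander: amber round jar with a brass cap, 60 mm across, 100 mm tall, origin at the centre of its underside
- muffin: bystander: brown muffin, 74 mm across, 62 mm tall, origin at the centre of its underside
- cutter: bystander: thin steel pastry ring, 70 mm across, 45 mm tall, origin at the centre of its underside
Mind the look-alikes: they are no part of the job. Of the things shaped like the cap, the red one is meant.

How it is judged:
By the outcome, as a careful person would: the job done as asked, in the order asked, and still so for the second after the job is handed in, while the arm keeps its last pose, push and grip.
It also fails if it takes over 51 s, if anything falls off the work surface, if the arm or the gripper's body presses on something with over 40 N, if the wrist force passes 120 N, or if a joint passes its speed limit or range.

## Working session

There is one attempt and no reset: what is moved stays moved. The work goes in short steps, Python scripts to look and compute and a shell command to move; the robot and the scene stay as the last step left them, time stands still between calls to the robot, and variables do not carry over. Pictures are saved under pics/ and viewed, at most 10 in all, crops included, and the job is handed in when it is done.

```bash
mkdir -p pics; ls; python3 - <<'E'
from plant import manip
import cv2
for n in("scene","top"):
    r=manip.read_camera(n); cv2.imwrite(f"pics/{n}0.png",r["color"]); print(n,r["intrinsics"],r["eye"],r["attitude"],[k for k in r])
s=manip.observe(); print(s)
E
```

```text
pics
scene [[368.64904906   0.         319.9635206 ]
 [  0.         368.64904906 203.81726204]
 [  0.           0.           1.        ]] [974.03942995 492.38598981 538.93574333] [ 52.60142805   0.92625213 142.82885599] ['color', 'intrinsics', 'eye', 'attitude']
top [[407.27813134   0.         310.4958093 ]
 [  0.         407.27813134 199.03815465]
 [  0.           0.           1.        ]] [481.22326738 -29.21026915 862.23896126] [ 11.07257808  -0.41770014 -91.51417577] ['color', 'intrinsics', 'eye', 'attitude']
{'clock': 0.1, 'joints': array([ 6.99589738e+01,  1.22218432e+01, -2.00375070e+00,  7.58310578e+01,
       -1.17578753e-03,  9.00005914e+01]), 'dq': array([ 0.05164892, -0.09604259,  0.00593488, -0.13728326,  0.04293949,
        0.03276554]), 'effort': array([-4.31509216e-04, -6.87249756e+01,  4.87805486e+01,  1.22395702e-02,
       -4.61833588e-05,  2.04081334e-05]), 'tcp_pos': array([171.30540059, 469.60267212, 404.272981  ]), 'eef_rot': array([-1.79943348e+02,  1.17637173e-03,  1.59958384e+02]), 'ft_force': array([-0.18447618, -0.61508405, -0.39552131]), 'ft_torque': array([-0.00886382, -0.0202134 , -0.02631784]), 'grasp_force': 0.0, 'finger_gap': 85.04825230552477}
```

View pics/scene0.png

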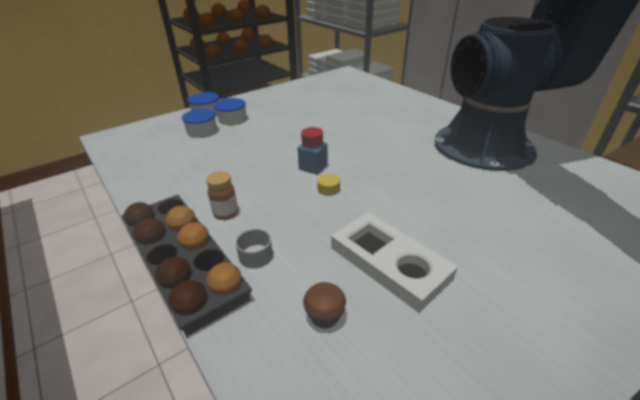

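View pics/top0.png

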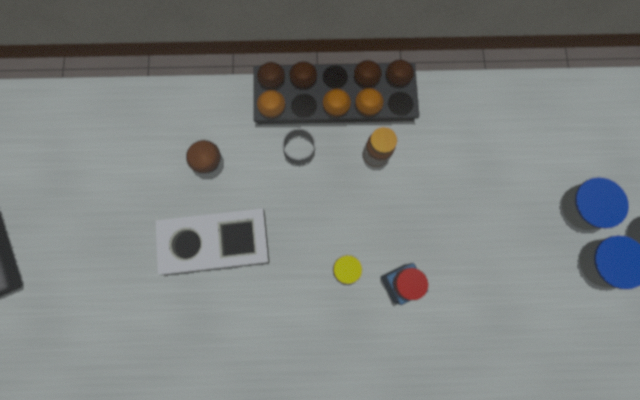

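The scene view shows the jar at about (312,150), the yellow lid at (329,184) and the holder at (392,258) with its square pocket at (373,240). In the top view the red cap is at (411,284), the square pocket at (237,239) and the round pocket at (186,244). I'll enlarge both.

```bash
cat > h.py <<'E'
import numpy as np, cv2
from scipy.spatial.transform import Rotation as R
CAM={"top":([407.27813134,310.4958093,199.03815465],[481.22326738,-29.21026915,862.23896126],[11.07257808,-0.41770014,-91.51417577]),
"scene":([368.64904906,319.9635206,203.81726204],[974.03942995,492.38598981,538.93574333],[52.60142805,0.92625213,142.82885599])}
def ray(n,u,v):
    (f,cx,cy),e,a=CAM[n]; return np.array(e),R.from_euler("xyz",a,degrees=True).apply([(u-cx)/f,-(v-cy)/f,-1])
def at_z(n,u,v,z):
    e,d=ray(n,u,v); return e+d*(z-e[2])/d[2]
def proj(n,P):
    (f,cx,cy),e,a=CAM[n]; p=R.from_euler("xyz",a,degrees=True).inv().apply(np.array(P)-e); p=np.atleast_2d(p)
    return np.c_[cx+f*p[:,0]/-p[:,2],cy-f*p[:,1]/-p[:,2]]
E
python3 - <<'E'
import cv2,numpy as np
t=cv2.imread("pics/top0.png");s=cv2.imread("pics/scene0.png")
z=lambda im,x,y,w,h,k:cv2.resize(im[y:y+h,x:x+w],None,fx=k,fy=k,interpolation=cv2.INTER_CUBIC)
a=z(t,370,250,80,60,5);b=z(s,280,120,80,60,5);c=z(t,150,200,133,80,6)[:, :800]
d=np.zeros((800-300,800,3),np.uint8)
top=np.hstack([a,b]); c=cv2.resize(t[200:280,145:285],(525,300),interpolation=cv2.INTER_CUBIC); c=np.hstack([c,np.zeros((300,275,3),np.uint8)])
cv2.imwrite("pics/crop.png",np.vstack([top,c]))
E
```

```text
(no output)
```

View pics/crop.png

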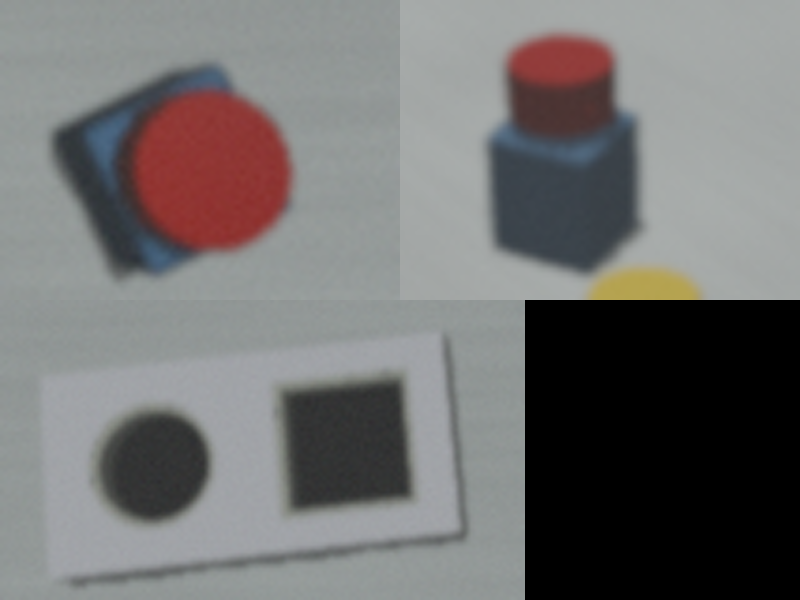

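The enlarged crops show the cap top circle at about (213,170) in crop A. The jar's shoulder corners are at (83,130), (217,65) and (155,272), and the block's corners and the pocket are clear.

```bash
python3 - <<'E'
from h import *
A=lambda x,y:((x+.5)/5-.5+370,(y+.5)/5-.5+250)
B=lambda x,y:((x-400+.5)/5-.5+280,(y+.5)/5-.5+120)
C=lambda x,y:((x+.5)/3.75-.5+145,(y-300+.5)/3.75-.5+200)
ang=lambda d:np.degrees(np.arctan2(d[1],d[0]))
print("cap top cam",at_z("top",*A(213,170),110)," scene",at_z("scene",*B(560,60),110))
c=[at_z("top",*A(*p),72) for p in((83,130),(217,65),(155,272))]
print("shoulder",c,ang(c[1]-c[0])%90,ang(c[2]-c[0])%90,"ctr",(c[1]+c[2])/2)
c=[at_z("scene",*B(*p),72) for p in((490,138),(585,165),(637,115))]
print("sc shoulder",c,ang(c[1]-c[0])%90,ang(c[2]-c[1])%90,"ctr",(c[0]+c[2])/2)
c=[at_z("top",*C(*p),36) for p in((41,377),(445,335),(466,535),(55,578))]
print("block",[np.linalg.norm(c[i]-c[(i+1)%4]) for i in range(4)],[ang(c[i]-c[(i+1)%4])%90 for i in range(4)])
ctr=np.mean(c,0); y=(c[0]+c[3]-c[1]-c[2]); y/=np.linalg.norm(y); print(ctr,y,ang(y))
p=[at_z("top",*C(*p),36) for p in((277,387),(403,375),(413,497),(288,512))]; print("pocket",np.mean(p,0))
p=[at_z("top",*C(*p),8) for p in((285,391),(402,380),(412,496),(290,509))]; print("floor",np.mean(p,0), [np.linalg.norm(p[i]-p[(i+1)%4]) for i in range(4)])
print("round",at_z("top",*C(152,464),36))
# scene block corners from full picture
c=[at_z("scene",*p,36) for p in((367,216),(331.5,243),(421,292),(455,267))]; print("sc block",np.mean(c,0))
c=[at_z("scene",*p,36) for p in((349,238),(367,224),(393,236),(376,252))]; print("sc pocket",np.mean(c,0))
print("yellow",at_z("top",347,269,10),"roundjar",at_z("top",383,140,100),"ring",at_z("top",299,148,30),"muffin",at_z("top",203,155,50))
E
```

```text
cap top cam [ 467.57148297 -218.67429907  110.        ]  scene [ 472.22249669 -216.59550912  110.        ]
shoulder [array([ 483.13432688, -179.63840003,   72.        ]), array([ 506.29951896, -232.7276961 ,   72.        ]), array([ 429.86675612, -203.54163489,   72.        ])] 23.573757707586424 24.167632424451085 ctr [ 468.08313754 -218.13466549   72.        ]
sc shoulder [array([ 509.5489889 , -229.50795543,   72.        ]), array([ 487.80376075, -175.56658173,   72.        ]), array([ 434.13769433, -201.13297737,   72.        ])] 21.955698042324457 25.473027063956096 ctr [ 471.84334162 -215.3204664    72.        ]
block [np.float64(220.40867901009324), np.float64(109.2677173162385), np.float64(218.71030348960545), np.float64(108.66891761758905)] [np.float64(4.593693626465935), np.float64(5.650750101705381), np.float64(4.425055303838107), np.float64(6.552865711767822)]
[561.33880509 162.09552272  36.        ] [-0.07862788  0.99690404  0.        ] 94.50970058565369
pocket [566.88429095 112.12047725  36.        ]
floor [569.03127352 115.78639199   8.        ] [np.float64(65.85149770239728), np.float64(65.35485151168423), np.float64(67.72246020532246), np.float64(66.0598259088372)]
round [557.8388665  215.94712575  36.        ]
sc block [568.48230367 168.14685476  36.        ]
sc pocket [569.07006751 114.54009401  36.        ]
yellow [ 498.79361906 -111.2722543    10.        ] roundjar [ 744.82864907 -184.29409568  100.        ] ring [755.43782177 -17.98549896  30.        ] muffin [738.47897106 180.87819814  50.        ]
```

```bash
python3 -m pendant '[0.085,0,0,0,-0.12, 0.085,0,0,0,-0.12, 0.085,0,0,0,-0.11]'; python3 -c "
from plant import manip
s=manip.observe();print(s['joints'],s['eef_rot'],s['tcp_pos'])"
```

```text
clock: 0.4
tcp_pos: [171.3, 469.6, 404.4]
eef_rot: [-180.0, -0.0, -179.7]
ft_force: [1.2, -0.8, -0.3]
finger_gap: 84.7
grasp_force: 0.0
[ 6.99571395e+01  1.22118707e+01 -1.99408855e+00  7.58293863e+01
  1.32144369e-03  6.96675248e+01] [-1.79967316e+02 -1.35205392e-02 -1.79710390e+02] [171.325993   469.6305067  404.42693777]
```

```bash
python3 -m pendant '[0.085,-0.008,-0.02,0,0, 0.085,-0.0166,-0.038,0,0, 0.085,-0.0166,-0.038,0,0, 0.085,-0.0166,-0.038,0,0, 0.085,-0.0166,-0.038,0,0, 0.085,-0.0166,-0.038,0,0, 0.085,-0.0166,-0.038,0,0, 0.085,-0.0166,-0.038,0,0, 0.085,-0.0166,-0.038,0,0, 0.085,-0.0166,-0.038,0,0, 0.085,-0.0166,-0.038,0,0, 0.085,-0.0166,-0.038,0,0, 0.085,-0.0166,-0.038,0,0, 0.085,-0.0166,-0.038,0,0, 0.085,-0.0166,-0.038,0,0, 0.085,-0.0166,-0.038,0,0, 0.085,-0.0166,-0.038,0,0, 0.085,-0.0166,-0.038,0,0, 0.085,-0.0166,-0.038,0.03,0, 0.085,0,0,0.03,0]'
python3 - <<'E'
from plant import manip
import cv2
r=manip.read_camera("scene");cv2.imwrite("pics/s1.png",cv2.resize(r["color"][40:220,220:420],None,fx=3,fy=3,interpolation=cv2.INTER_CUBIC))
s=manip.observe();print(s["tcp_pos"],s["eef_rot"],s["joints"])
E
```

```text
clock: 2.4
tcp_pos: [479.1, -237.0, 344.0]
eef_rot: [-179.9, 0.1, 179.8]
ft_force: [-0.9, 1.9, -0.4]
finger_gap: 85.2
grasp_force: 0.0
[ 477.34243251 -234.81282733  338.98291101] [179.84899009  -0.32387588 179.87067998] [-2.61915798e+01  1.73164919e+01 -4.80707913e+00  6.82337177e+01
 -6.63819084e-03 -2.60618123e+01]
```

View pics/s1.png

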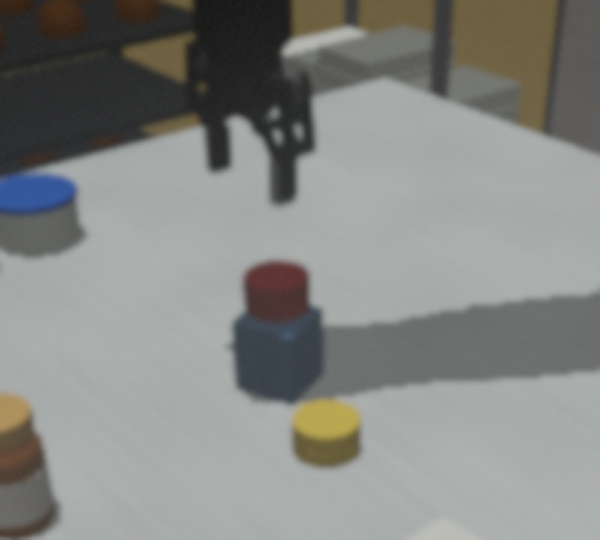

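The scene view shows the open fingers hanging above and slightly behind the cap (cap at about (276,290) in the crop) and the way down is clear. I'll correct and descend.

```bash
python3 -m pendant '[0.085,0.0078,0.0174,0,0, 0.085,0,0,0,0, 0.085,0,0,0,0, 0.085,0,0,0.01,0, 0.085,0,0,0.02,0]'; python3 -c "
from plant import manip
s=manip.observe();print(s['joints'],s['eef_rot'],s['tcp_pos'])"
```

```text
clock: 2.95
tcp_pos: [470.7, -216.3, 316.0]
eef_rot: [-179.9, 0.2, -180.0]
ft_force: [0.0, -0.9, -0.3]
finger_gap: 84.5
grasp_force: 0.0
[-2.46757524e+01  1.61056385e+01 -9.86579566e+00  6.38571153e+01
 -3.61771869e-03 -2.46944949e+01] [-1.79925084e+02  1.54259626e-01 -1.79981162e+02] [ 470.74476942 -216.28696612  316.01736361]
```

```bash
python3 -m pendant '[0.085,0,0,0.02,0, 0.085,0,0,0.02,0, 0.085,0,0,0.013,0, 0.085,0,0,0.007,0, 0.085,0,0,0,0, 0.085,0,0,0,0, 0.05,0,0,0,0, 0.05,0,0,0,0, 0.05,0,0,0,0, 0.05,0,0,0,0, 0.05,0,0,0,0]' 70; python3 - <<'E'
from plant import manip
import cv2
s=manip.observe();print(s["tcp_pos"],s["eef_rot"],s["ft_force"])
r=manip.read_camera("scene");cv2.imwrite("pics/s2.png",cv2.resize(r["color"][80:200,250:380],None,fx=5,fy=5,interpolation=cv2.INTER_CUBIC)[:600])
E
```

```text
clock: 4.05
tcp_pos: [470.5, -216.4, 256.5]
eef_rot: [-179.9, 0.1, -180.0]
ft_force: [-1.1, -2.8, 6.6]
finger_gap: 56.5
grasp_force: 72.6
[ 470.5361993  -216.41667147  256.46289896] [-1.79906743e+02  1.04207951e-01 -1.79999003e+02] [-1.14059675 -2.84945579  6.60594274]
```

View pics/s2.png

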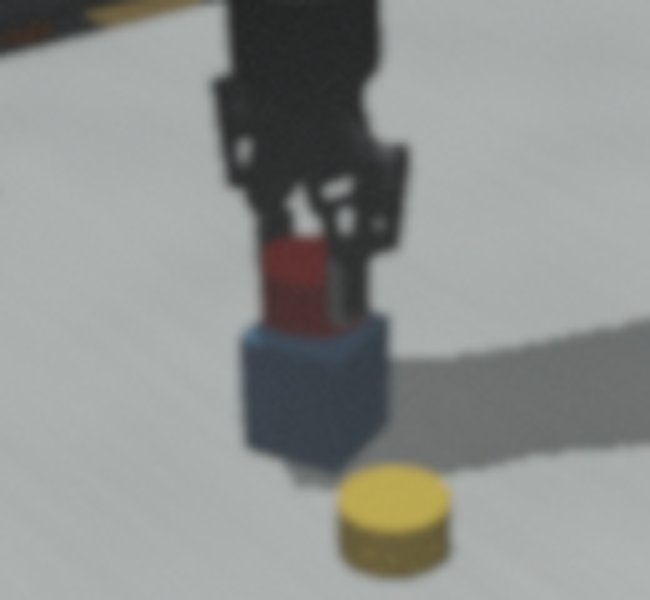

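The fingers grip the cap squarely: the near pad is at x≈347 in the crop, where a centred grip puts it. Next I'll lift and carry.

```bash
python3 -m pendant '[0.05,0,0,-0.005,0, 0.05,0,0,-0.02,0, 0.05,0,0,-0.02,0, 0.05,0,0,-0.02,0, 0.05,0,0,-0.02,0, 0.05,-0.004,0.0137,0,0, 0.05,-0.008,0.0274,0,0, 0.05,-0.008,0.0274,0,0, 0.05,-0.008,0.0274,0,0, 0.05,-0.008,0.0274,0,0, 0.05,-0.008,0.0274,0,0, 0.05,-0.008,0.0274,0,0, 0.05,-0.008,0.0274,0,0, 0.05,-0.008,0.0274,0,0, 0.05,-0.008,0.0274,0,0, 0.05,-0.008,0.0274,0,0, 0.05,-0.008,0.0274,0,0, 0.05,-0.0045,0.0137,0,0, 0.05,0,0,0,0.11, 0.05,0,0,0,0.11]' 90;python3 -m pendant '[0.05,0,0,0,0.115, 0.05,0,0,0,0, 0.05,0,0,0,0, 0.05,0,0,0,0]'; python3 - <<'E'
from plant import manip
import cv2,numpy as np
s=manip.observe();print(s["tcp_pos"],s["eef_rot"],s["ft_force"],s["joints"])
r=manip.read_camera("scene");c=r["color"];cv2.imwrite("pics/s3f.png",c)
a=cv2.resize(c[120:320,300:500],(600,600),interpolation=cv2.INTER_CUBIC)
cv2.imwrite("pics/s3.png",a); cv2.imwrite("pics/t3f.png",manip.read_camera("top")["color"])
E
```

```text
clock: 6.1
tcp_pos: [566.2, 113.6, 339.5]
eef_rot: [-180.0, -0.1, 167.2]
ft_force: [-0.5, -0.5, -8.8]
finger_gap: 55.8
grasp_force: 98.5
clock: 6.5
tcp_pos: [566.4, 112.8, 340.2]
eef_rot: [-180.0, -0.0, 161.0]
ft_force: [-0.8, -0.7, -8.3]
finger_gap: 55.6
grasp_force: 98.5
[566.42326171 112.84684538 340.17816818] [-1.79987288e+02 -2.32734949e-02  1.60967387e+02] [-0.81894052 -0.69613258 -8.28514879] [1.12671550e+01 2.24269698e+01 2.63945989e+00 7.02389980e+01
 7.66202970e-04 3.02997657e+01]
```

View pics/s3.png

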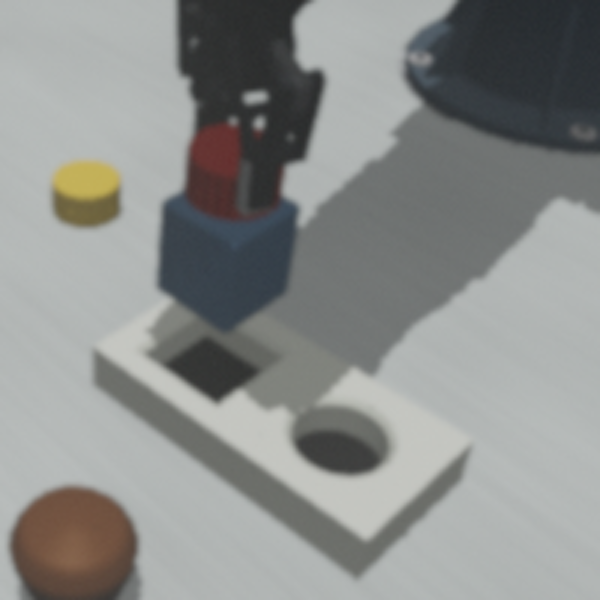

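The jar hangs above the square pocket, cap still gripped. Its shoulder corners are at (163,203), (229,243) and (298,206), its bottom corners at (159,287), (225,331) and (284,291), and the block's corners at (95,350), (471,443) and (363,540).

```bash
python3 - <<'E'
from h import *
from scipy.optimize import least_squares
D=lambda x,y:((x+.5)/3-.5+300,(y+.5)/3-.5+120)
def sq(x,y,yaw,w,h,pts,z):
    c,s=np.cos(yaw),np.sin(yaw); return np.array([[x+c*a*w-s*b*h,y+s*a*w+c*b*h,z] for a,b in pts])
# jar: corners in image: left,near,right. rounded corner ~ half-size 31-0.3*4
def fit(f,x0,obs):
    o=np.array([D(*p) for p in obs]); g=lambda p:(proj("scene",f(p))-o).ravel()
    r=least_squares(g,x0); print(r.x[:2],np.degrees(r.x[2:]),"rms px",np.sqrt(np.mean(r.fun**2))); return r.x
P=[(1,-1),(1,1),(-1,1)]
jar=lambda p:np.vstack([sq(*p,30,30,P,155.7),sq(*p,30,30,P,84.5)])
fit(jar,[567,113,.08],[(163,203),(229,243),(298,206),(159,287),(225,331),(284,291)])
# block centre; local y toward round
blk=lambda p:np.vstack([sq(*p,55,110,[(1,-1),(1,1),(-1,1)],36),sq(*p,55,110,[(1,-1),(1,1)],0.)])
r=fit(blk,[560,165,.08],[(95,350),(363,540),(471,443),(96,384),(357,577)])
y=np.array([-np.sin(r[2]),np.cos(r[2])]); print("pocket if block sym -52:",r[:2]-52*y)
# pocket floor & round mouth directly
for p,z in(((340,440),36),):print("round",at_z("scene",*D(*p),z), "->",at_z("scene",*D(*p),z)[:2]-104*y)
E
```

```text
[564.49593883 110.96492579] [3.18173121] rms px 1.0831802867331104
[564.07733526 164.02013797] [4.75684269] rms px 0.8362633758170479
pocket if block sym -52: [568.38955092 112.19924647]
round [563.31271743 218.86501586  36.        ] -> [571.93714874 115.22323286]
```

```bash
python3 -m pendant '[0.05,-0.0005,0,0.012,0, 0.05,0,0,0.015,0, 0.05,0,0,0.012,0, 0.05,0,0,0.004,0, 0.05,0,0,0,0, 0.05,0,0,0,0]'; python3 - <<'E'
from plant import manip
import cv2,numpy as np
s=manip.observe();print(s["tcp_pos"],s["eef_rot"],s["ft_force"],s["joints"])
c=np.mean([manip.read_camera("scene")["color"].astype(float) for _ in range(3)],0).astype(np.uint8)
a=cv2.resize(c[155:305,320:460],(560,600),interpolation=cv2.INTER_CUBIC)
cv2.imwrite("pics/s4.png",a)
E
```

```text
clock: 7.2
tcp_pos: [567.2, 112.7, 297.8]
eef_rot: [180.0, 0.0, 160.8]
ft_force: [0.4, 0.5, -7.3]
finger_gap: 56.0
grasp_force: 98.5
[567.15032744 112.70530505 297.75998337] [1.79987198e+02 2.23554172e-02 1.60822862e+02] [ 0.44209135  0.50839324 -7.34173466] [ 1.12395814e+01  2.36222598e+01 -1.84149600e+00  6.45104840e+01
 -2.77835422e-04  3.04167173e+01]
```

View pics/s4.png

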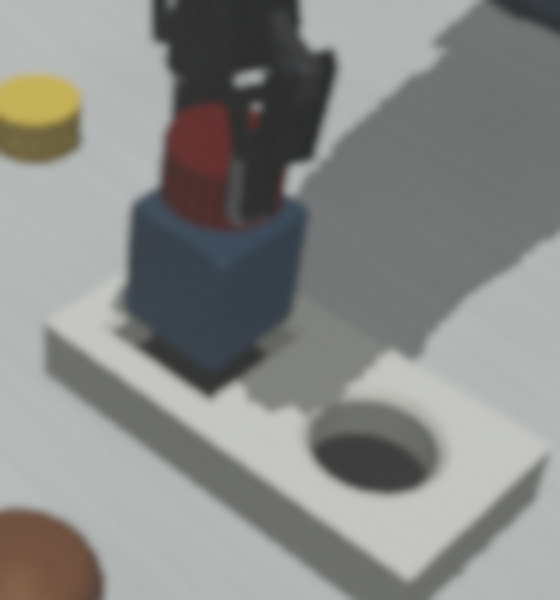

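Here the jar's bottom is a few mm above the pocket. Its near bottom corner is at (210,368), left (128,300) and right (291,315); the pocket's near inner corner is at (210,395). I'll compare these with what a centred jar would give.

```bash
python3 - <<'E'
from h import *
from scipy.optimize import least_squares
D=lambda x,y:((x+.5)/4-.5+320,(y+.5)/4-.5+155)
def sq(x,y,yaw,w,h,pts,z):
    c,s=np.cos(yaw),np.sin(yaw); return np.array([[x+c*a*w-s*b*h,y+s*a*w+c*b*h,z] for a,b in pts])
def fit(f,x0,obs):
    o=np.array([D(*p) for p in obs]); g=lambda p:(proj("scene",f(p))-o).ravel()
    r=least_squares(g,x0); print(r.x[:2],np.degrees(r.x[2:]),"rms px",np.sqrt(np.mean(r.fun**2))); return r.x
P=[(1,-1),(1,1),(-1,1)]
fit(lambda p:np.vstack([sq(*p,30,30,P,113),sq(*p,29.5,29.5,P,43)]),[567,113,.08],[(134,206),(221,264),(306,211),(128,300),(210,368),(291,315)])
r=fit(lambda p:np.vstack([sq(*p,55,110,[(1,-1),(1,1),(-1,1)],36),sq(*p,55,110,[(1,-1)],0.)]),[560,165,.08],[(45,330),(410,582),(549,453),(46,370)])
y=np.array([-np.sin(r[2]),np.cos(r[2])]);print(r[:2]-52*y)
print("near mouth corner",at_z("scene",*D(210,396),34)[:2]-sq(0,0,.08,35,35,[(1,1)],0)[0,:2])
E
```

```text
[564.82573296 111.57209917] [1.82309361] rms px 1.1395214686764183
[565.31443875 165.41185055] [4.95005299] rms px 0.8858227366805217
[569.80137769 113.60579512]
near mouth corner [565.86981419 110.17437732]
```

```bash
python3 -m pendant '[0.05,-0.0013,0.001,0.003,-0.02, 0.05,0,0,0.003,0, 0.05,0,0,0.003,0, 0.05,0,0,0,0]'; python3 -m pendant '[0.05,0,0,0.003,0, 0.05,0,0,0.003,0, 0.05,0,0,0,0]'; python3 -c "
from plant import manip
s=manip.observe();print(s['ft_force'],s['ft_torque'],s['eef_rot'],s['tcp_pos'])"
```

```text
clock: 7.75
tcp_pos: [568.5, 113.2, 287.9]
eef_rot: [-180.0, -0.0, 162.0]
ft_force: [0.6, 0.2, -8.5]
finger_gap: 55.7
grasp_force: 98.5
clock: 8.05
tcp_pos: [568.5, 113.2, 281.9]
eef_rot: [-180.0, -0.0, 162.0]
ft_force: [0.7, 0.1, -9.1]
finger_gap: 55.8
grasp_force: 98.5
[ 0.71156681  0.08377896 -9.11158802] [ 0.11160173 -0.27796805 -0.01081694] [-1.79988567e+02 -2.66756906e-02  1.61962057e+02] [568.46847423 113.21583376 281.92518947]
```

The jar is in the pocket without contact. I'll keep going down.

```bash
python3 -m pendant '[0.05,0,0,0.004,0, 0.05,0,0,0.004,0, 0.05,0,0,0.004,0, 0.05,0,0,0,0]'; python3 -m pendant '[0.05,0,0,0.0025,0, 0.05,0,0,0.002,0, 0.05,0,0,0,0]'; python3 -m pendant '[0.05,0,0,0.001,0, 0.05,0,0,0,0]'; python3 -c "
from plant import manip
s=manip.observe();print(s['ft_force'],s['ft_torque'],s['eef_rot'],s['tcp_pos'])"
```

```text
clock: 8.45
tcp_pos: [568.4, 113.2, 269.7]
eef_rot: [-180.0, -0.0, 162.0]
ft_force: [0.3, 0.3, -9.0]
finger_gap: 55.9
grasp_force: 98.5
clock: 8.75
tcp_pos: [568.5, 113.2, 265.6]
eef_rot: [-180.0, -0.0, 162.0]
ft_force: [1.2, -0.1, -8.5]
finger_gap: 55.5
grasp_force: 98.6
clock: 8.95
tcp_pos: [568.6, 113.2, 265.0]
eef_rot: [180.0, 0.0, 162.0]
ft_force: [0.9, 0.3, -7.0]
finger_gap: 55.7
grasp_force: 98.9
[ 0.87727825  0.29492533 -6.96069573] [-0.0049848  -0.28919684 -0.03941942] [1.79997795e+02 1.64712275e-02 1.61964210e+02] [568.61483409 113.20233664 265.03341199]
```

```bash
python3 -m pendant '[0.05,0,0,0.001,0, 0.05,0,0,0.0005,0, 0.05,0,0,0,0, 0.05,0,0,0,0]'
```

```text
clock: 9.35
tcp_pos: [568.8, 112.9, 264.6]
eef_rot: [180.0, 0.1, 161.9]
ft_force: [-2.6, -4.1, 10.7]
finger_gap: 55.5
grasp_force: 100.7
```

The jar is home: contact force came on at z = 264.6, and 264.5 was expected. Now the anticlockwise twist.

```bash
python3 -m pendant '[0.05,0,0,0,-0.05, 0.05,0,0,0,-0.05, 0.05,0,0,0,-0.05, 0.05,0,0,0,-0.05, 0.05,0,0,0,-0.05, 0.05,0,0,0,0]'; python3 -c "
from plant import manip
s=manip.observe();print(s['ft_torque'])"; python3 -m pendant '[0.05,0,0,0,-0.1, 0.05,0,0,0,-0.1, 0.05,0,0,0,-0.1, 0.05,0,0,0,-0.1, 0.05,0,0,0,-0.1, 0.05,0,0,0,-0.1, 0.05,0,0,0,-0.1, 0.05,0,0,0,0]';  python3 -c "
from plant import manip
s=manip.observe();print(s['ft_torque'])"
```

```text
clock: 9.95
tcp_pos: [569.2, 113.3, 264.5]
eef_rot: [180.0, 0.1, 176.3]
ft_force: [2.7, -0.8, 6.4]
finger_gap: 55.6
grasp_force: 100.0
[ 0.12039431 -0.5071617   0.16532733]
clock: 10.75
tcp_pos: [568.4, 113.3, 264.2]
eef_rot: [180.0, 0.0, -143.5]
ft_force: [-3.0, -0.3, 9.5]
finger_gap: 55.9
grasp_force: 100.4
[0.30859846 0.79873558 0.11091007]
```

```bash
python3 -m pendant '[0.05,0,0,0,-0.08, 0.05,0,0,0,-0.08, 0.05,0,0,0,-0.08, 0.05,0,0,0,0]';  python3 -c "
from plant import manip
s=manip.observe();print(s['ft_torque'])"; python3 -m pendant '[0.05,0,0,0,-0.08, 0.05,0,0,0,-0.08, 0.05,0,0,0,-0.08, 0.05,0,0,0,-0.08, 0.05,0,0,0,-0.07, 0.05,0,0,0,0, 0.05,0,0,0,0]';  python3 -c "
from plant import manip
s=manip.observe();print(s['ft_torque'],s['joints'])"
```

```text
clock: 11.15
tcp_pos: [568.5, 113.3, 264.6]
eef_rot: [-180.0, 0.1, -129.8]
ft_force: [-5.0, -1.5, 15.8]
finger_gap: 55.7
grasp_force: 101.2
[-0.06140146  1.08381148 -0.00681285]
clock: 11.85
tcp_pos: [569.1, 113.5, 265.0]
eef_rot: [-179.9, 0.1, -107.6]
ft_force: [-0.3, 1.2, 14.8]
finger_gap: 55.6
grasp_force: 101.1
[0.06623334 0.31906683 0.03844025] [ 1.12736257e+01  2.49740891e+01 -4.72302246e+00  6.01277041e+01
  1.46805665e-02 -6.11639874e+01]
```

The cap has turned 90° and the torque has dropped to about zero, so it's free. I'll lift gently.

```bash
python3 -m pendant '[0.05,0,0,-0.002,0, 0.05,0,0,-0.002,0, 0.05,0,0,-0.002,0, 0.05,0,0,0,0, 0.05,0,0,0,0]'; python3 -m pendant '[0.05,0,0,-0.004,0, 0.05,0,0,-0.004,0, 0.05,0,0,-0.004,0, 0.05,0,0,-0.004,0, 0.05,0,0,-0.003,0, 0.05,0,0,0,0, 0.05,0,0,0,0, 0.05,0,0,0,0]'; python3 - <<'E'
from plant import manip
import cv2,numpy as np
c=np.mean([manip.read_camera("scene")["color"].astype(float) for _ in range(3)],0).astype(np.uint8)
cv2.imwrite("pics/s5.png",cv2.resize(c[155:305,320:460],(560,600),interpolation=cv2.INTER_CUBIC))
E
```

```text
clock: 12.35
tcp_pos: [568.5, 113.2, 269.3]
eef_rot: [180.0, -0.0, -107.5]
ft_force: [0.3, 0.0, -0.9]
finger_gap: 55.7
grasp_force: 99.5
clock: 13.15
tcp_pos: [568.5, 113.2, 288.2]
eef_rot: [180.0, -0.0, -107.5]
ft_force: [0.3, -0.5, -0.9]
finger_gap: 55.7
grasp_force: 99.5
```

View pics/s5.png

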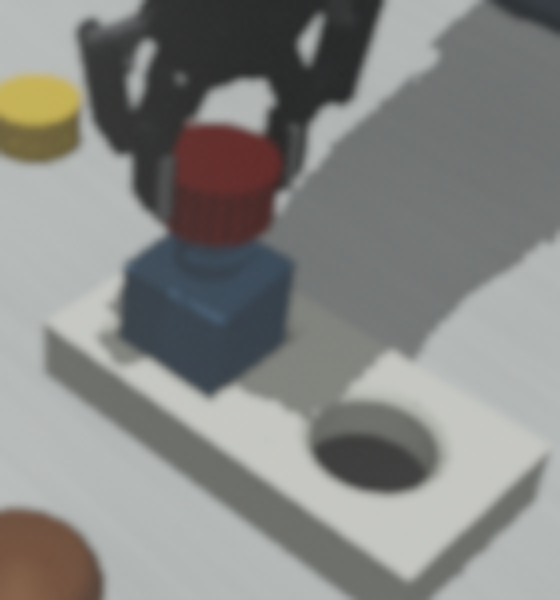

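The cap (centre about (220,185)) is clear of the neck, and the jar stands home in the pocket. The force reading is only the cap's weight. I'll raise it slightly and hand in.

```bash
python3 -m pendant '[0.05,0,0,-0.0025,0, 0.05,0,0,0,0, 0.05,0,0,0,0]' && python3 -c "
from plant import manip
print(manip.job_done())"
```

```text
clock: 13.6
tcp_pos: [568.6, 113.2, 291.0]
eef_rot: [-180.0, 0.0, -107.5]
ft_force: [-0.2, 0.6, -1.2]
finger_gap: 55.9
grasp_force: 99.5
the job is handed in; nothing more can be done
None
```

The job is handed in at 13.6 s: the jar stands fully home in the square pocket, and the gripper still holds the red cap, level, with its underside about 13 mm above the mouth. I took centring from the grip and one camera view rather than measuring it exactly. The hand-in returned no verdict.

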